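# Lock back the tension wheel of a tube rotator's drive

### The job

The tube rotator's drive is open for a new belt, so its sprung tension wheel has to be locked back. Take the red-knobbed locking pin from its white rest, lay it in the blue slanted cradle (tip at the bottom, knob up) and let go of it, so that you can take it again end-on. With the pin's tip through the eye of the yellow tension arm as your handle, swing the arm round against its spring to the red-ringed lock hole and hold it there while you push the pin down until its knob sits on the arm; leave the pin standing there, holding the arm back, and the other things on the bench where they are.

Things in the scene. Friction and masses are not known exactly. Their poses are not given: they have to be found in the camera images.
- drive: white housing, fixed, 240 (x) x 210 (y) x 55 mm high; origin at the centre of its underside, z up. On its flat top: two fixed pulleys at x = 85, y = +-70 (79 mm high), the arm's pivot at x = 55, y = 0, the lock hole on the -x half. The yellow arm reaches from the pivot to -x and carries the silver-rimmed tension wheel (56 mm wide) between pivot and eye. Nothing is higher than 87 mm above the bench
- tension_arm (a joint): turn of the sprung arm about its upright pivot, rad: 0 = at rest on its stop, grows anticlockwise seen from above; 0.70 = eye exactly above the lock hole; end stop at 0.85. The spring always pushes back to 0, at the eye with about 3 N at rest and 6 N at 0.70; let go, the arm swings back
- eye (a point): centre of the upper mouth of the eye, a 20 mm upright through hole in the yellow block (38 x 38 mm, 22 mm thick) at the arm's end, 115 mm from the pivot axis, 83 mm above the bench. The block's underside is 6 mm above the housing's top: a pin through the eye can slide along over the housing with the arm
- lock_hole (a point): centre of the mouth of the lock hole in the housing's top (55 mm above the bench): 20 mm wide, upright, right through the housing, with a thin red ring around it (open to view at the start). 115 mm from the pivot axis
- pin: locking pin, 107 mm long, 0.1 to 0.2 kg: round steel shank 16 mm thick, 62 mm long, its tip chamfered from 9 mm over 8 mm; then a square red knob 30 x 30 mm, 45 mm long, two of its flats upright at the start. Origin at the tip, z from tip to knob. Home in the lock: knob's lower face on the eye block, tip 34 mm below the housing's top (21 mm above the bench)
- pin_tip (a point): end of the pin's tip (the pin's origin)
- pin_knob (a point): centre of the pin's knob, on its axis 84.5 mm from the tip
- pin_rest: white rest, fixed: slab 100 (x) x 60 x 12 mm with two V notches; origin at the centre of its underside. At the start the pin lies level in the notches, axis 45 mm above the bench along the rest's x, tip at x = +45 mm, knob centre at x = -39.5 mm, the knob free on all sides
- cradle: slanted cradle, fixed: slab 110 (x) x 70 x 12 mm with a blue V trough, 54 mm long, 37 mm wide over its edges, sloping at 62 degrees to the bench from high at -x down to +x, stop plate at the bottom, open side up and to +x; origin at the centre of its underside. The shank lies in the V, tip on the stop; the knob overhangs the high end, free on all sides
- cradle_low (a point): where the pin's tip is when the pin lies in the cradle: at x = 30, z = 40 mm of the cradle
- cradle_high (a point): where the centre of the pin's knob is when the pin lies in the cradle: at x = -9.7, z = 114.6 mm of the cradle; the pin's axis runs from cradle_low through here, rising at 62 degrees to the bench towards the cradle's -x
- tube_rack: bystander: white test-tube rack 60 x 200 mm, up to 98 mm high with its capped tubes, loose; origin at the centre of its underside
- reagent_bottle: bystander: amber bottle 60 mm across, 130 mm high, loose; origin at the centre of its underside
- beaker: bystander: clear beaker 70 mm across, 85 mm high, loose; origin at the centre of its underside
- pipette: bystander: blue-bodied pipette lying along its x, 246 mm long, 26 mm high, loose; origin under its body
- slide_box: bystander: wooden slide box 80 x 100 x 35 mm, loose; origin at the centre of its underside
- screwdriver: bystander: screwdriver lying on the bench along its x, about 200 mm long, loose; origin under it
- spare_wheel: bystander: grey spare wheel lying flat, 60 mm across, 22 mm high, loose; origin at the centre of its underside
Mind the look-alikes: they are no part of the job. What is shaped like the pin but turquoise is not meant. Leave any green look-alike of the cradle alone.

How it is judged:
On the way:
1. the pin lies in the slanted cradle, tip at the stop and knob up, and has been let go (distance between pin_tip and cradle_low below 0.012 m and distance between pin_knob and cradle_high below 0.012 m and contact force between the fingers and pin below 0.1 N and linear speed of pin below 0.05 m/s), for 0.2 s.
At the end, for the whole second after the job is handed in: The pin stands upright (within 0.15 rad) through the eye and in the lock hole, pushed home (its tip no more than 27 mm above the drive's underside, i.e. the knob within 6 mm of the arm; its tip within 6 mm of the lock hole's axis), the arm is held at 0.70 +- 0.07 rad, all at rest and let go (value of joint tension_arm between 0.63 and 0.77 rad and horizontal distance between pin_tip and lock_hole below 0.006 m and horizontal distance between pin_tip and eye below 0.01 m and z of pin_tip in the frame of drive below 0.027 m and angle between pin's own z axis and vertical below 0.15 rad and linear speed of pin below 0.02 m/s and contact force between the fingers and pin below 0.1 N and velocity of joint tension_arm between -0.05 and 0.05 rad/s); the robot touches nothing.
It fails at once if a bystander is moved more than 30 mm (distance of any of tube_rack, reagent_bottle, beaker, pipette, slide_box, screwdriver, spare_wheel from where it was at the start of the episode above 0.03 m).
It also fails if it takes over 58 s, if anything falls off the work surface, if the arm or the gripper's body presses on something with over 40 N, if the wrist force passes 120 N, or if a joint passes its speed limit or range.

### The arm

A 6-joint arm with a two-finger parallel gripper is mounted at the origin on the work surface. World frame = base frame: x ahead of the robot, y to its left, z up, the work surface at z = 0. Lengths are in m, angles in rad, forces in N, time in s.
With the tool pointing down it reaches from about 0.2 to 0.875 m from the base axis. Payload 3.4 kg.
Tool frame: the origin (TCP) lies between the finger pads; the fingertips stand 25 mm ahead of it and the grasp point (between the pads) lies 6 mm ahead of it (r.nose_length is the z of the fingertips in the tool frame, in m); z points along the fingers, y is the line along which they close (so a half turn about z gives the same grasp; the last joint's range is limited). The gripper opens to 94 mm and grips with 3 to 60 N. Pads are 16 mm wide; open, the fingers measure 119 mm over their backs; the gripper's body (75 mm by 177 mm) begins 78 mm behind the grasp point.
Start: joints at [1.063, 0.276, 1.505, -0, 1.361, -0.121], TCP at [0.217, 0.533, 0.23] pointing down, gripper open.
Joint ranges: [-2.89, 2.89], [-0.75, 2.08], [0.22, 2.7], [-1.18, 4.32], [0.11, 2.71], [-2.7, 2.7]. Speed limits (rad/s): [2.57, 2.57, 3.14, 3.14, 3.14, 3.14].

### API

Orientations are given as a unit quaternion [w, x, y, z].
In Python, from plant import r, gripper_to, inverse_kinematics, vision, models, telemetry gives the robot as it stands. Calls block until the motion is done:
- r.move_to(position, orientation): joint-space move of the TCP to a pose.
- r.move_l(position, rot=None, vel=0.15, guard=None): straight line of the TCP; rot=None keeps the orientation; vel is the mean speed in m/s. With guard (N) it stops when the force on the tool has changed by that much, and returns True; else False.
- r.movej(angles): joint-space move.
- gripper_to(opening, f_grip=None): finger opening in m; f_grip is the grip in N (None keeps the last); returns when the fingers have stopped.
- r.hold(seconds).
- inverse_kinematics(position, orientation): joint angles nearest the present ones, or None.
- vision.snapshot(name): name is "scene" or "top" or "wrist"; returns the picture (480x640x3 uint8, red, green, blue); there is no depth.
- vision.get_calibration(name): a dict with "fx", "fy", "cx", "cy" (pixels), "D" ([k1, k2, p1, p2, k3] as OpenCV has them; the pictures are not rectified), "position" and "orientation" of the camera in the world. Camera axes: x right, y down, z forward; pixel columns grow to the right and rows downward; lengths in m; the calibration is good to about 2 mm. A picture is of the moment at which its call begins: read the wrist's pose just before it. get_calibration takes no time and is no camera call; for the wrist camera it gives the pose at the moment of the call.
A pose or a line that the arm cannot do raises r.PlanningError and nothing moves.
- r.sign_off(): hands the job in; it is judged then, once.
Trained networks look in the newest picture that a camera, given by its name, has taken for a name from the list of things; names that differ only in an ending like _2 or _b are one class to them, and where a whole thing is asked for, a point or a joint stands for the part that bears it (a point fixed in the world has none). Each returns a list of dicts, best first, with "score" (0 to 1); they miss things now and then, are a little off and sometimes report something else, mostly with a low value. They report only what shows in the picture. A call takes as long as a camera call. They do not tell look-alikes from the thing itself.
- models.boxes_of(thing, camera): "at" ([x, y, z] in m, in world coordinates, good to about 4 mm: the middle of the surface that is visible of it).
- models.regions_of(thing, camera): "pixels" (480x640 bool, what is visible of it).
- models.mark_of(thing, camera): "at" ([x, y, z] in m, in world coordinates, good to about 4 mm: a listed point, or the origin of a listed thing).
Readings, each from a call of its own:
- telemetry.current_t(): time.
- telemetry.current_joints(): joint angles.
- telemetry.current_dq(): joint speeds.
- telemetry.current_joint_efforts(): joint torques, N m.
- telemetry.current_ee_pos(): TCP position.
- telemetry.current_tool_rot(): TCP orientation.
- telemetry.current_wrist_force(): force on the tool from outside, world axes, zero at the start.
- telemetry.current_torque(): the same for the moment, N m.
- telemetry.current_opening(): finger opening in m.
- telemetry.current_finger_force(): force on a finger pad.
Only numpy, scipy, OpenCV 4.12 (cv2) and the standard library are available. Lean on these libraries where they do the work, as an engineer would, in place of code of your own. Each camera call takes 0.05 s, during which the arm holds its last target. There are 200 camera calls.

## Working session

There is one attempt and no reset: what is moved stays moved. The work goes in short steps, each a Python script; the robot and the scene stay as the last script left them, time stands still between calls to the robot, and variables do not carry over. Pictures are saved under pics/ and viewed, at most 10 in all, crops included, and the job is handed in when it is done.

```bash
ls; mkdir -p pics
python3 - <<'E'
from plant import r, vision, models, telemetry
import cv2, numpy as np
ims=[]
for c in ("scene","top"):
    im=vision.snapshot(c); cv2.imwrite(f"pics/{c}0.png",im[:,:,::-1])
    k=vision.get_calibration(c); print(c,k)
    for t in ("pin","pin_rest","cradle","drive","pin_tip","pin_knob","cradle_low","cradle_high","eye","lock_hole"):
        try: print(t,[(np.round(d["at"],3).tolist(),round(d["score"],2)) for d in models.mark_of(t,c)[:3]])
        except Exception as e: print(t,e)
print(telemetry.current_t())
E
```

```text
pics
scene {'fx': 520.08312476726, 'fy': 520.08312476726, 'cx': 317.9667919201636, 'cy': 238.19563657621123, 'D': array([0.02353837, 0.        , 0.        , 0.        , 0.        ]), 'position': array([1.34704772, 0.02069272, 0.88693002]), 'orientation': array([-0.28105884,  0.6710542 ,  0.63771165, -0.25301391])}
pin [([0.641, 0.25, 0.047], 0.77), ([0.66, 0.492, 0.003], 0.75)]
pin_rest [([0.6, 0.259, -0.0], 0.79)]
cradle [([0.82, -0.184, 0.002], 0.97), ([0.552, 0.03, -0.002], 0.91)]
drive [([0.555, -0.229, 0.002], 0.69), ([0.559, 0.272, 0.046], 0.5), ([0.541, 0.025, 0.111], 0.18)]
pin_tip [([0.64, 0.252, 0.047], 0.84), ([0.657, 0.495, 0.007], 0.8), ([0.396, -0.068, 0.0], 0.68)]
pin_knob [([0.588, 0.542, 0.017], 0.94), ([0.56, 0.273, 0.046], 0.83)]
cradle_low [([0.582, 0.038, 0.043], 0.88), ([0.851, -0.176, 0.037], 0.74)]
cradle_high [([0.539, 0.024, 0.114], 0.86), ([0.813, -0.187, 0.116], 0.57)]
eye [([0.51, -0.184, 0.082], 0.85)]
lock_hole [([0.501, -0.269, 0.057], 0.91)]
top {'fx': 520.0923318342863, 'fy': 520.0923318342863, 'cx': 311.96714703998686, 'cy': 242.4179631752777, 'D': 
[... 253 characters left out ...]
.251, 0.044], 0.51)]
pin_rest [([0.595, 0.266, -0.001], 0.72), ([0.579, 0.039, 0.041], 0.23)]
cradle [([0.549, 0.032, -0.0], 0.62), ([0.824, -0.186, -0.004], 0.61)]
drive [([0.583, 0.037, 0.039], 0.64), ([0.558, -0.231, 0.002], 0.56)]
pin_tip [([0.641, 0.249, 0.045], 0.72), ([0.652, 0.496, 0.007], 0.62), ([0.558, 0.271, 0.04], 0.34)]
pin_knob [([0.589, 0.537, 0.018], 0.65)]
cradle_low [([0.851, -0.175, 0.044], 0.74), ([0.584, 0.039, 0.04], 0.66)]
cradle_high [([0.815, -0.186, 0.115], 0.97), ([0.542, 0.022, 0.112], 0.76), ([0.55, 0.03, -0.001], 0.51)]
eye [([0.505, -0.188, 0.08], 0.68), ([0.77, 0.152, -0.001], 0.43), ([0.34, -0.269, 0.002], 0.38)]
lock_hole [([0.498, -0.27, 0.054], 0.85)]
1.1
```

View pics/scene0.png

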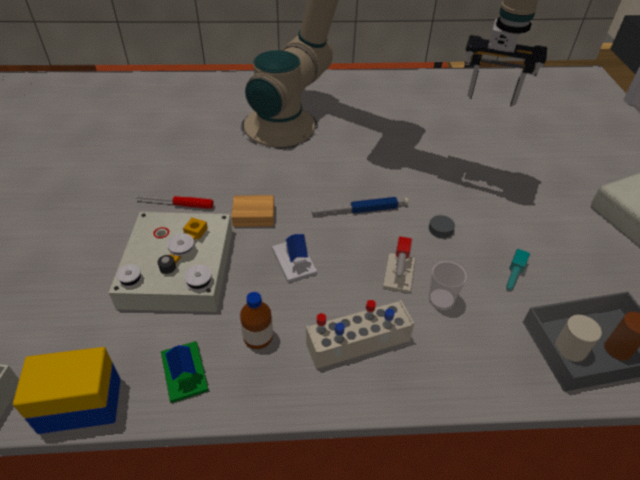

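View pics/top0.png

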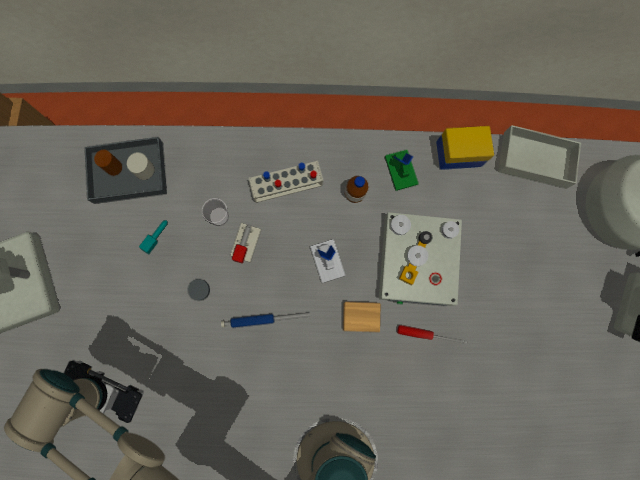

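Candidates for the pin (scene image):
- Red-knobbed pin on its white rest at (403,252). This is the one I want.
- Turquoise look-alike at (518,265).
- Red screwdriver at (193,202).

Cradle: the white slab with the blue trough at (295,255) is the right one. The green slab at (184,370) is the decoy. The drive is at (175,260), with the eye at (195,228) and the red ring at (161,232).

Next I'll take wrist views from several places.

```bash
cat > h.py <<'E'
from plant import r, gripper_to, inverse_kinematics, vision, models, telemetry
import cv2, numpy as np, json
from scipy.spatial.transform import Rotation as R
def quat(m): 
    q=R.from_matrix(m).as_quat(); return np.array([q[3],q[0],q[1],q[2]])
def tool(d,y):
    d=np.array(d,float)/np.linalg.norm(d); y=np.array(y,float); y-=d*(y@d); y/=np.linalg.norm(y)
    return quat(np.column_stack([np.cross(y,d),y,d]))
def yawdown(a): # tool down; tool y at world angle a+90deg
    return tool([0,0,-1],[-np.sin(a),np.cos(a),0])
def ray(k,uv):
    K=np.array([[k['fx'],0,k['cx']],[0,k['fy'],k['cy']],[0,0,1]])
    p=cv2.undistortPoints(np.array([[uv]],float),K,k['D'])[0,0]
    w,x,y,z=k['orientation']; v=R.from_quat([x,y,z,w]).apply([p[0],p[1],1]); return k['position'],v/np.linalg.norm(v)
def proj(k,P):
    w,x,y,z=k['orientation']; Rw=R.from_quat([x,y,z,w]).as_matrix().T
    K=np.array([[k['fx'],0,k['cx']],[0,k['fy'],k['cy']],[0,0,1]])
    return cv2.projectPoints(np.array([P],float),cv2.Rodrigues(Rw)[0],-Rw@k['position'],K,k['D'])[0][0,0]
def tri(rays):
    A=0;b=0
    for c,v in rays:
        M=np.eye(3)-np.outer(v,v); A=A+M; b=b+M@c
    X=np.linalg.solve(A,b)
    return X,max(np.linalg.norm((np.eye(3)-np.outer(v,v))@(X-c)) for c,v in rays)
def near(t,c,P,tol=.03):
    L=[np.array(d['at']) for d in models.mark_of(t,c) if np.linalg.norm(np.array(d['at'])-P)<tol]
    return L[0] if L else None
E
python3 - <<'E'
from h import *
exp=dict(pin_tip=[.641,.251,.045],pin_knob=[.559,.272,.045],cradle_low=[.583,.038,.041],cradle_high=[.5405,.023,.114],eye=[.508,-.186,.082],lock_hole=[.5,-.27,.055],drive=[.556,-.23,0],pin_rest=[.6,.26,0],cradle=[.55,.03,0])
res={k:[] for k in exp}; i=0; pix={'ring':[],'knob':[]}
for c in ('scene','top'):
    vision.snapshot(c)
    for _ in range(1):
        for t,P in exp.items():
            a=near(t,c,P)
            if a is not None: res[t].append(a)
for p in ([.53,.22,.33],[.47,.10,.34],[.42,-.12,.34],[.46,-.24,.32]):
    r.move_to(p,yawdown(0)); k=vision.get_calibration('wrist'); im=vision.snapshot('wrist')
    cv2.imwrite(f'pics/w{i}.png',im[:,:,::-1]); i+=1
    print(p,telemetry.current_t(),np.round(k['position'],3))
    hsv=cv2.cvtColor(im,cv2.COLOR_RGB2HSV); red=(((hsv[...,0]<6)|(hsv[...,0]>174))&(hsv[...,1]>140)&(hsv[...,2]>60)).astype(np.uint8)
    for t,P in exp.items():
        u=proj(k,P)
        if not(15<u[0]<625 and 15<u[1]<465): continue
        a=near(t,'wrist',P)
        if a is not None: res[t].append(a)
    for n,t in (('ring','lock_hole'),('knob','pin_knob')):
        u=proj(k,exp[t])
        if not(40<u[0]<600 and 40<u[1]<440): continue
        m=red.copy(); Y,X=np.mgrid[:480,:640]; m[np.hypot(X-u[0],Y-u[1])>55]=0
        if m.sum()>50:
            ys,xs=np.nonzero(m); cc=((xs.min()+xs.max())/2,(ys.min()+ys.max())/2); pix[n].append(ray(k,cc)); print(n,np.round(u),np.round(cc),m.sum())
for t,L in res.items(): print(t,len(L),np.round(np.mean(L,0),4),np.round(np.std(L,0),4)) if L else print(t,0)
for n,L in pix.items():
    if len(L)>1: print(n,tri(L))
json.dump({t:np.mean(L,0).tolist() for t,L in res.items() if L},open('m.json','w'))
E
python3 -c "
import cv2,numpy as np
I=[cv2.imread(f'pics/w{i}.png') for i in range(4)]
cv2.imwrite('pics/mos.png',cv2.resize(np.vstack([np.hstack(I[:2]),np.hstack(I[2:])]),(800,600),interpolation=cv2.INTER_AREA))"
```

```text
[0.53, 0.22, 0.33] 3.8083 [0.459 0.22  0.484]
knob [368. 227.] [372. 228.] 948
[0.47, 0.1, 0.34] 4.7583 [0.399 0.1   0.494]
knob [469. 273.] [474. 274.] 847
[0.42, -0.12, 0.34] 6.1083 [ 0.349 -0.12   0.494]
ring [187. 270.] [191. 268.] 71
[0.46, -0.24, 0.32] 7.1333 [ 0.389 -0.241  0.474]
ring [292. 241.] [290. 241.] 71
pin_tip 3 [0.641  0.2523 0.0433] [0.0028 0.0014 0.0011]
pin_knob 4 [0.5605 0.2718 0.0428] [0.0009 0.0022 0.0038]
cradle_low 5 [0.5814 0.0396 0.0396] [0.0023 0.0017 0.0003]
cradle_high 4 [0.5407 0.0255 0.1134] [0.0011 0.0008 0.0021]
eye 5 [ 0.5063 -0.1872  0.083 ] [0.0021 0.0009 0.0014]
lock_hole 4 [ 0.5018 -0.2665  0.0538] [0.0018 0.0023 0.0015]
drive 4 [ 0.5552 -0.2318  0.0011] [0.001  0.0009 0.0011]
pin_rest 4 [0.5997 0.2645 0.0011] [0.0019 0.002  0.0014]
cradle 4 [ 0.55    0.0291 -0.0017] [0.0013 0.0015 0.0015]
ring (array([ 0.50617117, -0.27385771,  0.0297744 ]), np.float64(0.0003488903032729071))
knob (array([0.55897891, 0.27620872, 0.04871063]), np.float64(0.0006778496351758696))
```

View pics/mos.png

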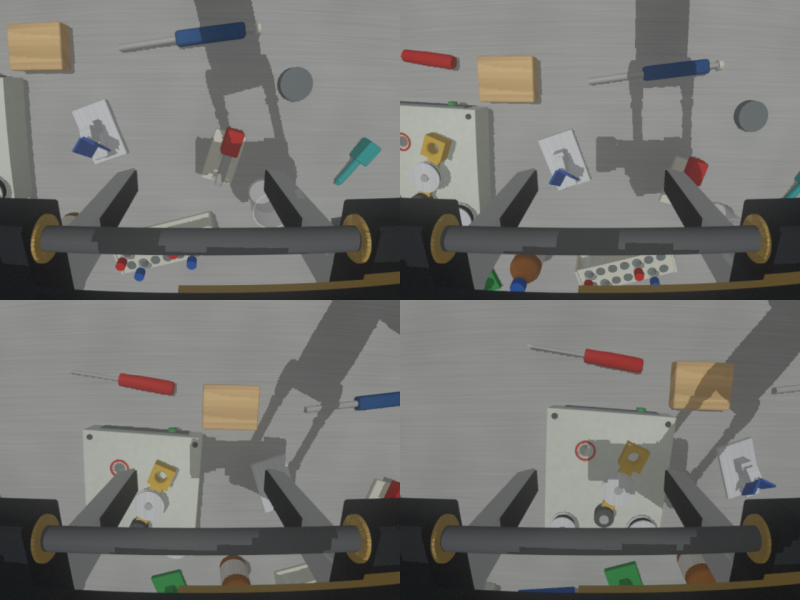

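The mosaic shows:
- The pin's red knob in wrist 1 at about (232,140) of the mosaic, on the white rest.
- The turquoise look-alike at (360,160).
- The cradle on its white slab at (100,130).
- The ring at (585,450) and the eye at (632,457) in wrist 4.

My ring triangulation gave z = 0.030, but it must be 0.055. The mask was only partial, so I'll redo it with all four views and add a close crop of the pin.

Run:
```python
from h import *
k3=vision.get_calibration('wrist'); k2=dict(k3); k2['position']=np.array([.349,-.12,.494])
m=json.load(open('m.json'))
V=[('w3',k3),('w2',k2),('scene0',vision.get_calibration('scene')),('top0',vision.get_calibration('top'))]
rays={'ring':[], 'eye':[]}
for n,k in V:
    im=cv2.imread(f'pics/{n}.png'); hsv=cv2.cvtColor(im,cv2.COLOR_BGR2HSV); H,S=hsv[...,0],hsv[...,1]
    Y,X=np.mgrid[:480,:640]
    u=proj(k,m['lock_hole']); red=((H<9)|(H>171))&(S>70)&(np.hypot(X-u[0],Y-u[1])<25)
    ys,xs=np.nonzero(red); pts=np.column_stack([xs,ys]).astype(np.float32)
    if len(pts)>=12:
        e=cv2.fitEllipse(cv2.convexHull(pts)); rays['ring'].append(ray(k,e[0])); print(n,len(pts),np.round(u,1),np.round(e[0],1),np.round(e[1],1))
for s in ([0,1],[0,2],[0,3],[2,3],[0,1,2,3]): 
    x,e=tri([rays['ring'][i] for i in s]); print(s,np.round(x,4),round(e,4))
for c,v in rays['ring']: print('on z=.055',np.round(c+v*(.055-c[2])/v[2],4))
im=cv2.imread('pics/w0.png')[170:330,280:480]
im2=cv2.imread('pics/w3.png')[150:310,220:420]
cv2.imwrite('pics/crop.png',cv2.resize(np.hstack([im,im2]),(800,320),interpolation=cv2.INTER_CUBIC))
# feasibility of grasp poses
T,Kb=np.array(m['pin_tip']),np.array(m['pin_knob'])
h=T-Kb;h[2]=0;h/=np.linalg.norm(h);y=np.cross([0,0,1],h)
cx=np.array(m['cradle_low'])-m['cradle_high'];cx[2]=0;print('len',np.linalg.norm(cx));cx/=np.linalg.norm(cx);cy=np.cross([0,0,1],cx)
print('pin yaw',np.arctan2(h[1],h[0]),'cradle yaw',np.arctan2(cx[1],cx[0]))
for th in (30,40,45,50):
  for s in (1,-1):
    b=np.radians(90-th); d=np.cos(b)*h-np.sin(b)*np.array([0,0,1]); b2=b+np.radians(62); d2=np.cos(b2)*cx-np.sin(b2)*np.array([0,0,1])
    b3=np.radians(62); d3=np.cos(b3)*cx-np.sin(b3)*np.array([0,0,1])
    f=lambda P,d,y:inverse_kinematics(P-.006*d,tool(d,s*y))
    H=np.array(m['cradle_high'])
    for a in (f(Kb,d,y),f(H,d2,cy),f(H,d3,cy),f(H-d3*.12,d3,cy)): print(th,s,None if a is None else np.round(a,2))
```

```text
w3 325 [295.4 241.5] [296.1 240.9] [32.1 33. ]
w2 191 [191.2 270.8] [190.5 268.9] [27.7 30.1]
scene0 104 [161.1 232.9] [160.9 232.1] [11.8 16.7]
top0 69 [435.7 278.1] [435.1 278.4] [12.2 12.9]
[0, 1] [ 0.4992 -0.2658  0.0575] 0.0009
[0, 2] [ 0.5009 -0.2662  0.0554] 0.0006
[0, 3] [ 0.5013 -0.2656  0.0521] 0.0004
[2, 3] [ 0.5009 -0.2657  0.0552] 0.0011
[0, 1, 2, 3] [ 0.5004 -0.2661  0.0547] 0.0015
on z=.055 [ 0.5009 -0.2657  0.055 ]
on z=.055 [ 0.4992 -0.2668  0.055 ]
on z=.055 [ 0.5005 -0.267   0.055 ]
on z=.055 [ 0.5008 -0.2646  0.055 ]
len 0.04305195959535414
pin yaw -0.23831876305734723 cradle yaw 0.33207082558627216
30 1 [ 0.55  0.41  1.99 -0.83  0.5  -0.09]
30 1 [ 0.03  0.62  1.36 -0.16  1.7  -1.85]
30 1 [-0.27  0.14  2.13  0.56  0.52 -2.61]
30 1 [-0.37 -0.07  2.04  0.42  0.84 -2.5 ]
30 -1 None
30 -1 [ 0.03  0.62  1.36 -0.16  1.7   1.29]
30 -1 [-0.27  0.14  2.13  0.56  0.52  0.53]
30 -1 [-0.37 -0.07  2.04  0.42  0.84  0.64]
40 1 None
40 1 [ 0.    0.52  1.47 -0.12  1.52 -1.87]
40 1 [-0.27  0.14  2.13  0.56  0.52 -2.61]
40 1 [-0.37 -0.07  2.04  0.42  0.84 -2.5 ]
40 -1 None
40 -1 [ 0.    0.52  1.47 -0.12  1.52  1.27]
40 -1 [-0.27  0.14  2.13  0.56  0.52  0.53]
40 -1 [-0.37 -0.07  2.04  0.42  0.84  0.64]
45 1 None
45 1 [-0.01  0.47  1.53 -0.1   1.42 -1.89]
45 1 [-0.27  0.14  2.13  0.56  0.52 -2.61]
45 1 [-0.37 -0.07  2.04  0.42  0.84 -2.5 ]
45 -1 None
45 -1 [-0.01  0.47  1.53 -0.1   1.42  1.25]
45 -1 [-0.27  0.14  2.13  0.56  0.52  0.53]
45 -1 [-0.37 -0.07  2.04  0.42  0.84  0.64]
50 1 None
50 1 [-0.03  0.42  1.59 -0.08  1.32 -1.91]
50 1 [-0.27  0.14  2.13  0.56  0.52 -2.61]
50 1 [-0.37 -0.07  2.04  0.42  0.84 -2.5 ]
50 -1 None
50 -1 [-0.03  0.42  1.59 -0.08  1.32  1.23]
50 -1 [-0.27  0.14  2.13  0.56  0.52  0.53]
50 -1 [-0.37 -0.07  2.04  0.42  0.84  0.64]
```

View pics/crop.png

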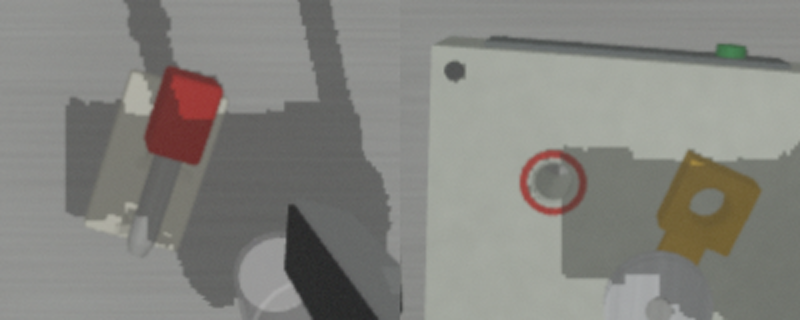

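The ring now triangulates to (0.5006, -0.266, 0.055), which matches the text's height. The eye–hole chord is 79.0 mm, exactly the 78.9 mm that 0.70 rad requires. The crop confirms the red knob on the white rest, the tip lower left of it, and the red-ringed hole and eye clearly visible. Now I'll grasp the pin and place it in the cradle.

```bash
cat >> h.py <<'E'
Z=np.array([0,0,1.])
def dirs(yaw): 
    h=np.array([np.cos(yaw),np.sin(yaw),0]); return h,np.cross(Z,h)
def below(h,deg): b=np.radians(deg); return np.cos(b)*h-np.sin(b)*Z
KN=np.array([.5602,.2727,.045]); HI=np.array([.5418,.0260,.1146]); LO=np.array([.5793,.0391,.040])
HOLE=np.array([.5006,-.266,.055]); EYE=np.array([.5063,-.1872,.083])
ph,py=dirs(-.24); ch,cy=dirs(.335); t=below(ch,62); n=below(ch,-28)
def st(s): print(s,'t',round(telemetry.current_t(),2),'p',np.round(telemetry.current_ee_pos(),4),'F',np.round(telemetry.current_wrist_force(),1),'o',round(telemetry.current_opening(),4),'f',round(telemetry.current_finger_force(),1))
E
python3 - <<'E'
from h import *
d=below(ph,60); q=tool(d,py); g=KN-.006*d
gripper_to(.06)
r.move_to(g-.10*d,q); st('pre')
r.move_l(g,vel=.12); st('at')
gripper_to(.0,f_grip=35); st('grip')
assert .024<telemetry.current_opening()<.036
r.move_l(g+[0,0,.12],vel=.2); st('lift')
d2=below(ch,122); q2=tool(d2,cy); c=HI-.006*d2
r.move_to(c+.06*n-.006*t+.02*Z,q2); st('pre-place')
k=vision.get_calibration('scene'); im=vision.snapshot('scene')
u=proj(k,HI).astype(int); cv2.imwrite('pics/pp.png',cv2.resize(im[u[1]-70:u[1]+70,u[0]-90:u[0]+90,::-1],(720,560)))
for nm in('pin_tip','pin_knob'): print(nm,[np.round(x['at'],4).tolist() for x in models.mark_of(nm,'scene')[:2]])
print('expect',c+.06*n-.006*t+.02*Z-c+HI, HI+.06*n-.006*t+.02*Z+.0845*t)
E
```

```text
pre t 10.14 p [0.5093 0.2849 0.1371] F [0.2 0.3 0.2] o 0.0602 f 0.0
at t 11.12 p [0.5575 0.2735 0.0507] F [-0.6  0.4  0.4] o 0.0598 f 0.0
grip t 11.7 p [0.5574 0.2739 0.0506] F [-1.7  1.7  2.9] o 0.0299 f 34.9
lift t 12.45 p [0.5561 0.2726 0.1685] F [-0.2  0.1 -1.9] o 0.0301 f 34.9
pre-place t 13.74 p [0.5918 0.0441 0.1723] F [-0.4 -0.1 -2.1] o 0.0298 f 34.9
pin_tip [[0.6236, 0.0592, 0.0963], [0.6587, 0.4975, 0.0042]]
pin_knob [[0.5901, 0.5395, 0.0218], [0.5889, 0.037, 0.1657]]
expect [0.58917165 0.04249107 0.16806598] [0.62663673 0.05553346 0.09345691]
```

View pics/pp.png

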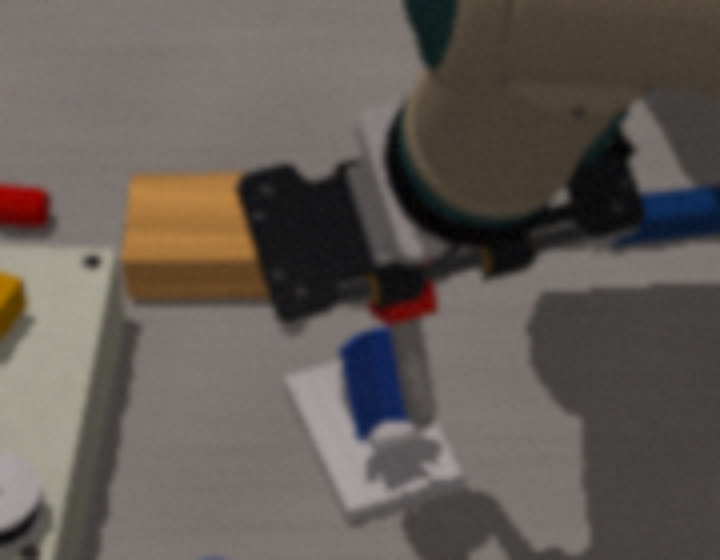

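The pin is held by its red knob at (400,300), with the shank tip near (415,415) just outside the blue trough at (375,385). It is tilted as planned and agrees with the expected pose to within 4–5 mm. Now I'll lay it in with force guards.

Run:
```python
from h import *
d2=below(ch,122); c=HI-.006*d2
r.move_l(c+.02*n-.006*t,vel=.1); st('a')
print(r.move_l(c-.003*n-.006*t,vel=.03,guard=5)); st('b')
p=telemetry.current_ee_pos(); print(r.move_l(p+.012*t,vel=.03,guard=5)); st('c')
p=telemetry.current_ee_pos(); print('offset n,t',(p-c)@n,(p-c)@t,(p-c)@cy)
gripper_to(.055); st('open')
r.move_l(p-.10*d2,vel=.2); r.hold(.1); st('back')
for cam in('scene','top'):
    k=vision.get_calibration(cam); im=vision.snapshot(cam)
    for nm in('pin_tip','pin_knob'): print(nm,[np.round(x['at'],4).tolist() for x in models.mark_of(nm,cam)[:3]])
    if cam=='scene':
        u=proj(k,HI).astype(int); cv2.imwrite('pics/pl.png',cv2.resize(im[u[1]-60:u[1]+60,u[0]-80:u[0]+80,::-1],(640,480)))
print(LO,HI)
```

```text
a t 14.57 p [0.5593 0.0321 0.1348] F [ 0.2 -0.5 -0.9] o 0.0299 f 34.9
True
b t 15.22 p [0.5421 0.0269 0.1243] F [0.6 1.6 0.7] o 0.0298 f 34.9
True
c t 15.51 p [0.5445 0.0277 0.1194] F [0.5 1.3 4.1] o 0.0296 f 35.0
offset n,t -0.00020987018217512754 0.0001884834972839771 0.0007796703128019304
open t 16.1 p [0.5441 0.0282 0.1192] F [ 0.2 -0.1  0. ] o 0.0551 f 0.0
back t 16.85 p [0.5934 0.045  0.2031] F [-0.4  0.4 -0. ] o 0.0548 f 0.0
pin_tip [[0.5786, 0.0412, 0.0428], [0.654, 0.4955, 0.0056], [0.5027, -0.2696, 0.0542]]
pin_knob [[0.5398, 0.0259, 0.1138], [0.589, 0.5403, 0.0151], [0.5807, 0.0393, 0.0379]]
pin_tip [[0.6549, 0.4968, 0.0087]]
pin_knob [[0.5865, 0.5393, 0.0181], [0.5413, 0.0225, 0.11], [0.5478, 0.0318, -0.0013]]
[0.5793 0.0391 0.04  ] [0.5418 0.026  0.1146]
```

View pics/pl.png

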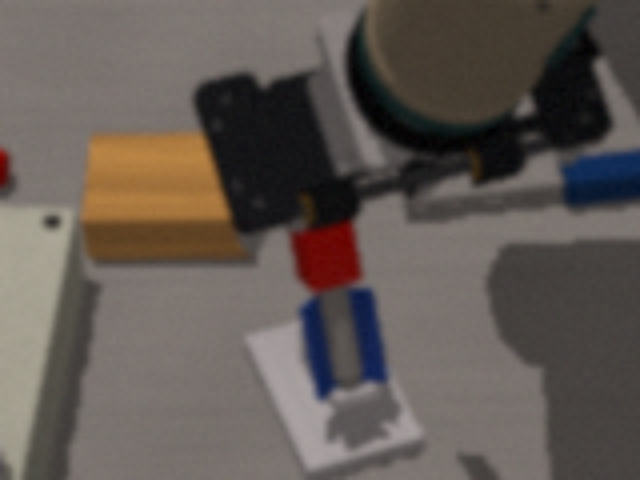

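The pin lies in the blue trough: knob at (325,255), shank in the V at (345,340), tip on the stop. It is let go, and its marks are within 3 mm of cradle_low and cradle_high. Next I'll check IK for the end-on regrasp and the drive poses.

```bash
cat >> h.py <<'E'
mid=(EYE+HOLE)/2; cdir=(EYE-HOLE)*[1,1,0]; cdir/=np.linalg.norm(cdir)
PIV=mid-.115*np.cos(.35)*np.cross(Z,cdir); PIV[2]=0
A_H=np.arctan2(*(HOLE-PIV)[[1,0]]); A_E=A_H-.70
def over(ang,zt,flip=0,rad=.115): # TCP pose for pin upright at arm direction ang, tip height zt
    p=PIV+rad*np.array([np.cos(ang),np.sin(ang),0]); p[2]=zt+.0965
    return p,yawdown(ang+np.pi*(1+flip))
E
python3 - <<'E'
from h import *
print('PIV',PIV,'A_H',A_H,'eye fit',over(A_E,0)[0],'meas',EYE)
for s in(1,-1):
    for b in (.12,0): 
        a=inverse_kinematics(HI-(.012+b)*t,tool(t,s*cy)); print(s,b,None if a is None else np.round(a,2))
for f in(0,1):
    for ang in (A_E,A_H,A_H+.05):
        for zt in (.12,.021): a=inverse_kinematics(*over(ang,zt,f)); print(f,round(ang,2),zt,None if a is None else np.round(a,2))
print(np.round(telemetry.current_joints(),2))
E
```

```text
PIV [ 0.61119635 -0.23439383  0.        ] A_H -2.8632327297599183 eye fit [ 0.50626817 -0.18732923  0.0965    ] meas [ 0.5063 -0.1872  0.083 ]
1 0.12 [-0.37 -0.08  2.03  0.42  0.86 -2.5 ]
1 0 [-0.27  0.13  2.13  0.55  0.54 -2.6 ]
-1 0.12 [-0.37 -0.08  2.03  0.42  0.86  0.64]
-1 0 [-0.27  0.13  2.13  0.55  0.54  0.54]
0 -3.56 0.12 [-0.48  0.23  1.6  -0.    1.31 -1.63]
0 -3.56 0.021 [-0.48  0.31  1.75 -0.    1.08 -1.63]
0 -2.86 0.12 [-0.61  0.27  1.55 -0.    1.32 -2.46]
0 -2.86 0.021 [-0.61  0.35  1.7  -0.    1.1  -2.46]
0 -2.81 0.12 [-0.62  0.28  1.54 -0.    1.33 -2.52]
0 -2.81 0.021 [-0.62  0.35  1.69 -0.    1.1  -2.52]
1 -3.56 0.12 [-0.48  0.23  1.6  -0.    1.31  1.51]
1 -3.56 0.021 [-0.48  0.31  1.75 -0.    1.08  1.51]
1 -2.86 0.12 [-0.61  0.27  1.55 -0.    1.32  0.68]
1 -2.86 0.021 [-0.61  0.35  1.7  -0.    1.1   0.68]
1 -2.81 0.12 [-0.62  0.28  1.54 -0.    1.33  0.63]
1 -2.81 0.021 [-0.62  0.35  1.69 -0.    1.1   0.63]
[ 0.05  0.64  1.09 -0.16  1.94 -1.87]
```

Run:
```python
from h import *
p=telemetry.current_ee_pos(); r.move_l(p+[0,0,.06],vel=.25)
g=HI-.012*t
r.move_to(g-.12*t,tool(t,-cy)); st('pre')
gripper_to(.05)
print(r.move_l(g,vel=.12,guard=10)); st('at')
gripper_to(0,f_grip=50); st('grip'); assert .024<telemetry.current_opening()<.036
r.move_l(telemetry.current_ee_pos()-.08*t,vel=.15); st('out')
p,q=over(A_E,.115,1)
r.move_to(p,q); r.hold(.2); st('over eye'); print('want',p)
for cam in('scene','top','scene','top'):
    k=vision.get_calibration(cam); im=vision.snapshot(cam)
    for nm in('pin_tip','pin_knob','eye'): print(cam,nm,[np.round(x['at'],4).tolist() for x in models.mark_of(nm,cam) if abs(x['at'][0]-.5)<.04 and abs(x['at'][1]+.19)<.04])
    if cam=='scene':
        u=proj(k,EYE).astype(int); cv2.imwrite('pics/eye.png',cv2.resize(im[u[1]-75:u[1]+45,u[0]-80:u[0]+80,::-1],(640,480)))
```

```text
pre t 19.71 p [0.4836 0.0056 0.2311] F [ 0.2 -0.8 -0.2] o 0.0549 f 0.0
False
at t 21.18 p [0.5367 0.024  0.1258] F [ 0.5  0.2 -0.6] o 0.0496 f 0.0
grip t 21.63 p [0.5364 0.0246 0.1258] F [-2.9  2.3  5.3] o 0.0298 f 50.0
out t 22.32 p [0.5005 0.0121 0.1955] F [-0.4  0.1 -1.6] o 0.0298 f 50.0
over eye t 23.37 p [ 0.5056 -0.186   0.2113] F [-0.3 -0.2 -0.4] o 0.0292 f 50.0
want [ 0.50626817 -0.18732923  0.2115    ]
scene pin_tip [[0.5025, -0.1813, 0.1165]]
scene pin_knob [[0.504, -0.1891, 0.1953]]
scene eye [[0.5113, -0.1857, 0.0818]]
top pin_tip []
top pin_knob []
top eye [[0.5055, -0.1874, 0.0832]]
scene pin_tip [[0.5069, -0.1816, 0.1162]]
scene pin_knob [[0.5075, -0.1901, 0.2009]]
scene eye [[0.5088, -0.1856, 0.0836]]
top pin_tip []
top pin_knob []
top eye [[0.5044, -0.1882, 0.0793]]
```

View pics/eye.png

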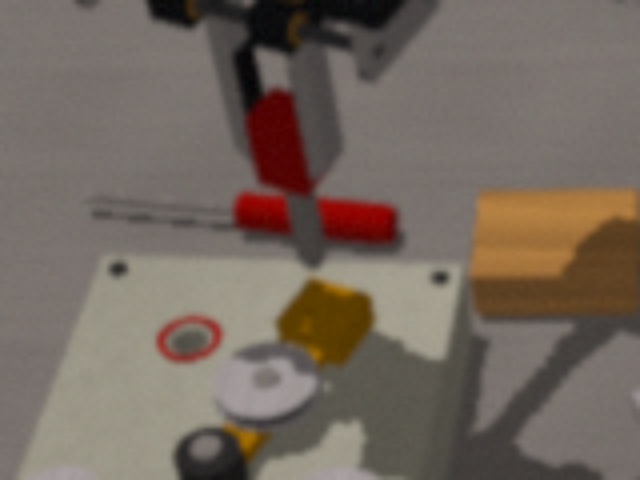

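The red knob is at (280,145) and the shank tip at (312,265), above the yellow eye block at (325,320). I'll check any lean of the pin by comparing it with the projected nominal axis.

Run:
```python
from h import *
k=vision.get_calibration('scene'); u=proj(k,EYE).astype(int)
p=np.array(telemetry.current_ee_pos()); w,x,y,z=telemetry.current_tool_rot(); M=R.from_quat([x,y,z,w]).as_matrix(); print(np.round(M,3))
f=lambda P:(proj(k,P)-u+[80,75])*4
a=M[:,2]; kc=p+.012*a
for nm,s in(('knobtop',-.0225),('knobbot',.0225),('tip',.0845)): print(nm,np.round(kc+s*a,4),np.round(f(kc+s*a)))
print('eye',f(EYE))
# image of shank line: view from the +x side
im=vision.snapshot('scene'); models; cv2.imwrite('pics/s_full.png',im[:,:,::-1])
m=models.regions_of('pin','scene')
for d in m[:3]:
    ys,xs=np.nonzero(d['pixels']); c=(np.array([xs.mean(),ys.mean()])-u+[80,75])*4; print(d['score'],len(xs),c)
    if abs(c[0]-300)<100:
        for yy in range(ys.min(),ys.max()+1,3): e=xs[ys==yy]; print(((yy-u[1]+75)*4),round((e.mean()-u[0]+80)*4),len(e),end=' | ')
```

```text
[[ 0.912 -0.409 -0.   ]
 [-0.409 -0.912  0.   ]
 [-0.    -0.    -1.   ]]
knobtop [ 0.5063 -0.1874  0.222 ] [281. 106.]
knobbot [ 0.5063 -0.1874  0.177 ] [295. 174.]
tip [ 0.5063 -0.1874  0.115 ] [314. 261.]
eye [323.01939529 303.94373332]
0.7 434 [284.         171.85253456]
92 274 2 | 104 272 9 | 116 270 12 | 128 268 13 | 140 272 13 | 152 276 13 | 164 276 13 | 176 280 13 | 188 290 10 | 200 298 8 | 212 300 7 | 224 302 8 | 236 306 8 | 248 306 8 | 260 310 6 | 0.56 450 [1612.70222222  472.49777778]
```

The projected tip is (314,261) and the observed tip is about (310,263), so the pin hangs upright on the tool axis. Next: insert it in the eye.

Run:
```python
from h import *
p,q=over(A_E,.088,1); r.move_l(p,rot=q,vel=.1); st('88')
p,q=over(A_E,.058,1); hit=r.move_l(p,vel=.04,guard=10); st('58 %s'%hit); print('want',p)
```

```text
88 t 24.68 p [ 0.5061 -0.1873  0.1843] F [ 0.4  0.8 -1.2] o 0.0296 f 50.0
58 False t 25.58 p [ 0.5064 -0.1874  0.1547] F [-0.6 -0.1 -1.1] o 0.0299 f 50.0
want [ 0.50626817 -0.18732923  0.1545    ]
```

It went in without contact. Now I'll swing the arm along the arc.

Run:
```python
from h import *
for i in range(1,8):
    p,q=over(A_E+.1*i,.058,1); r.move_l(p,rot=q,vel=.06); 
    if i%2: st(i)
r.hold(.1); st('end'); print('want',p)
im=vision.snapshot('scene'); k=vision.get_calibration('scene'); u=proj(k,HOLE).astype(int)
cv2.imwrite('pics/sw.png',cv2.resize(im[u[1]-70:u[1]+50,u[0]-80:u[0]+80,::-1],(640,480)))
for nm in('pin_tip','pin_knob','eye'): print(nm,[np.round(x['at'],4).tolist() for x in models.mark_of(nm,'scene')[:2]])
f=lambda P:np.round((proj(k,P)-u+[80,70])*4)
c=HOLE.copy();c[2]=.083;print('eye nominal px',f(c),f(HOLE+[0,0,.062+.003]))
```

```text
1 t 25.93 p [ 0.5026 -0.1973  0.1548] F [ 1.1  3.2 -1.3] o 0.0295 f 50.0
3 t 26.61 p [ 0.4973 -0.2198  0.1547] F [1.5 4.3 2.1] o 0.0297 f 50.0
5 t 27.29 p [ 0.4965 -0.2426  0.1545] F [1.4 5.3 2.4] o 0.0298 f 50.0
7 t 27.98 p [ 0.5    -0.2646  0.1543] F [1.1 6.5 2.5] o 0.0297 f 50.0
end t 28.07 p [ 0.5    -0.2644  0.1543] F [1.1 5.8 2. ] o 0.0301 f 50.0
want [ 0.500623   -0.26599343  0.1545    ]
pin_tip [[0.6581, 0.4956, 0.0065]]
pin_knob [[0.5883, 0.5395, 0.0163], [0.4986, -0.2666, 0.1374]]
eye [[0.5046, -0.2612, 0.081]]
eye nominal px [311. 245.] [297. 195.]
```

View pics/sw.png

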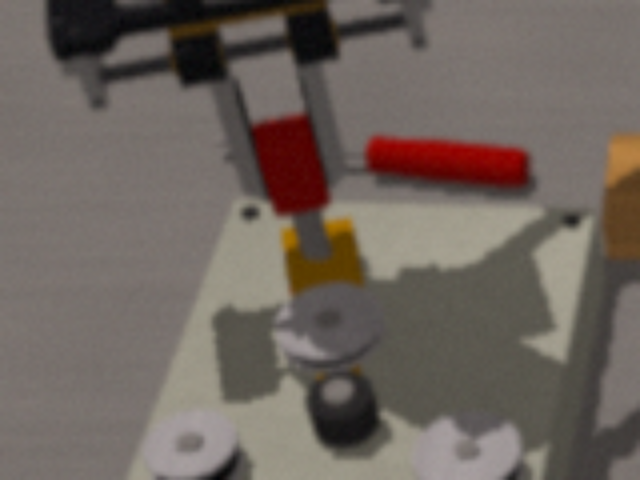

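The arm has followed: the pin stands through the yellow block at (320,255), over the hidden ring, and the spring reads about 6 N as expected. The arm sags 1.5 mm under load, so I'll compensate for that and push down.

Run:
```python
from h import *
p,q=over(A_H,.058,1); p=p+[.0006,-.0014,0]
r.move_l(p,rot=q,vel=.03); st('corr')
p[2]=.045+.0965; hit=r.move_l(p,vel=.04,guard=12); st('45 %s'%hit)
if not hit:
    p[2]=.0195+.0965; hit=r.move_l(p,vel=.04,guard=22); st('home %s'%hit)
```

```text
corr t 28.52 p [ 0.5004 -0.2656  0.1543] F [0.9 5.7 2.2] o 0.0295 f 50.0
45 False t 29.0 p [ 0.5002 -0.2653  0.1405] F [ 0.5  5.6 -1.9] o 0.0299 f 50.0
home True t 29.62 p [ 0.5003 -0.2645  0.1179] F [-0.8  4.3  8.8] o 0.0301 f 50.0
```

The contact stop came at a tip height of about 21 mm, so the pin is home. I'll release it, back off and check.

Run:
```python
from h import *
gripper_to(.05); st('open')
p=np.array(telemetry.current_ee_pos()); r.move_l(p+[0,0,.15],vel=.2); r.move_l(p+[-.12,.0,.2],vel=.25); r.hold(.2); st('up')
for c in('scene','top','wrist'):
    im=vision.snapshot(c); k=vision.get_calibration(c)
    for nm in('pin_knob','eye'): print(c,nm,[np.round(x['at'],4).tolist() for x in models.mark_of(nm,c) if x['at'][1]<-.1])
    if c=='scene':
        u=proj(k,HOLE).astype(int); a=cv2.resize(im[u[1]-60:u[1]+40,u[0]-60:u[0]+60,::-1],(480,400))
        f=lambda P:np.round((proj(k,P)-u+[60,60])*4); print('exp knob bottom/top px',f(HOLE*[1,1,0]+Z*.083),f(HOLE*[1,1,0]+Z*.128))
cv2.imwrite('pics/fin.png',a)
```

```text
open t 30.15 p [ 0.5006 -0.2645  0.1166] F [-0.4 -0.5 -0.2] o 0.0497 f 0.0
up t 31.92 p [ 0.3814 -0.2644  0.3155] F [-1.   1.1 -0.2] o 0.05 f 0.0
scene pin_knob [[0.4991, -0.2658, 0.1067]]
scene eye [[0.5054, -0.2587, 0.0823]]
exp knob bottom/top px [231. 205.] [214. 144.]
top pin_knob [[0.5001, -0.2667, 0.1011]]
top eye [[0.4986, -0.2636, 0.0825], [0.558, -0.2315, -0.0001]]
wrist pin_knob [[0.4991, -0.2678, 0.1013]]
wrist eye []
```

View pics/fin.png

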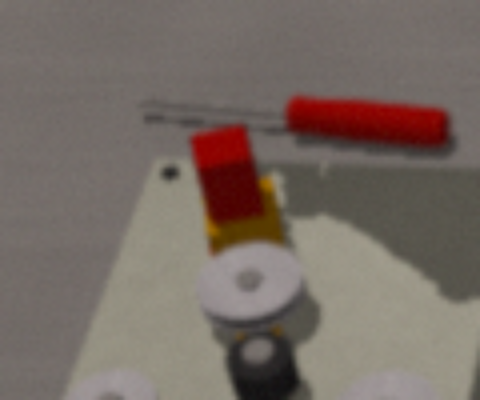

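The red knob at (228,175) sits on the yellow block at (245,230), and its measured centre height of 0.103 m fits the 0.1055 m for the home position. The arm stays locked back, so I'm handing in.

```bash
python3 -c "
from h import *
print(r.sign_off())"
```

```text
the job is handed in; nothing more can be done
None
```

I handed the job in at about 32 s: the pin was laid in the cradle, taken again end-on, and now stands home in the lock hole, holding the tension arm back; the robot is clear and no guard or limit tripped, but I did not re-measure the bystanders at the end.

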